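Set the cat feeder's timer wheel and start it

TASK

Set the cat feeder's timer: with a fingertip on the orange thumbwheel's exposed rim, gently roll it until the red pointer stands beside the green clip, within the clip's width, and let go of the wheel. Then gently press the blue start button fully down and release it. Leave the pill bottle, the food can and the carton where they stand.

Things in the scene. Friction and masses are not known exactly. Their poses are not given: they have to be found in the camera images.
- feeder: White low cat feeder, fixed, 200 (x) x 300 (y) x 70 mm high; origin under its centre. Flat deck 70 mm above the origin: thumbwheel at x,y (-60, 0) mm, start button at (-60, 105). Along y a pointer strip under a clear window (x -27 to 3, y -54 to 54 mm, 18 mm above the deck); beyond x = 18 mm two grey lids, 13 mm above the deck.
- wheel_unit: Black-framed slot (20 x 66 mm, long along y) in the deck; origin mid-slot at deck height, axes as the feeder's. Above the origin stands the top of the orange wheel's rim (wheel 60 mm in diameter, 14 mm wide, axis along x), 4 to 12 mm proud of the deck: this differs per feeder and is not reported, feel for it. More than 14 N of force on the wheel damages it.
- wheel (a joint): Turn of the wheel, rad, -3 to 3; +: the exposed rim moves to the feeder's +y. The pointer goes the same way, 14 mm per rad (rim: 30 mm per rad). Turning takes 2 N along the rim: a light touch slips, 4 to 8 N of press drives it. The wheel is sprung: it yields downward 1 mm per 6 N, at most 3.5 mm, and comes back up when let go. Its turn stays where left.
- pointer_tip (a point): Tip of the red pointer (5 mm wide, 22 mm long along x), under the clear window of the strip, roughly 81 mm above the feeder's underside; it slides along the feeder's y, at most 42 mm either side of the middle. It cannot be touched; only the wheel drives it.
- green_clip: Green clip, 12 x 15 mm (15 along y), 21 mm high, standing on the deck, fixed on the far (+x) edge of the pointer strip; origin under its centre, axes as the feeder's. It marks the feeding time to set.
- yellow_clip: Yellow clip, same shape, on the other half of the strip: another time, not wanted.
- start_button (a joint): Travel of the blue start button, m: 0 up, 0.006 fully down (5 N), where it meets a hard stop. It springs back. More than 35 N anywhere on the feeder is too rough.
- start_button_top (a point): Centre of the top of the blue start button (28 mm in diameter), pressed straight down.
- pill_bottle: Amber pill bottle with a white cap, 40 mm in diameter, 75 mm high, loose beside the feeder; origin under its centre.
- food_can: Low food can, 72 mm in diameter, 45 mm high, loose beside the feeder; origin under its centre.
- carton: Green carton, 130 x 50 x 60 mm high, loose; origin under its centre.

How it is judged:
By the outcome, as a careful person would: the job done as asked, in the order asked, and still so for the second after the job is handed in, with the robot touching nothing.
It also fails if it takes over 61 s, if anything falls off the work surface, if the arm or the gripper's body presses on something with over 40 N, if the wrist force passes 120 N, or if a joint passes its speed limit or range.

ROBOT

A 6-joint arm with a two-finger parallel gripper is mounted at the origin on the work surface. World frame = base frame: x ahead of the robot, y to its left, z up, the work surface at z = 0. Lengths are in mm, angles in degrees, forces in N, time in s.
With the tool pointing down it reaches from about 300 to 850 mm from the base axis. Payload 4.2 kg.
Tool frame: the origin (TCP) lies midway between the tips of the shut fingers; the grasp point (between the pads) lies env.grasp_offset behind it (env.grasp_offset is the distance from the TCP to the grasp point, in mm); y points along the fingers, x is the direction in which the jaws open and shut, and the axes are right-handed (so a half turn about y gives the same grasp; the last joint's range is limited). The gripper opens to 91 mm and grips with 3 to 60 N. Pads are 32 mm wide; open, the fingers measure 118 mm over their backs; the gripper's body (76 mm by 178 mm) begins 60 mm behind the grasp point.
Start: joints at [-72.25, 18.312, 89.639, -0, 72.044, -1.146], TCP at [186.219, -544.027, 213.976] pointing down, gripper open.
Joint ranges: [-177.97, 177.97], [-48.28, 115.42], [12.27, 149.76], [-77.06, 257.06], [2.81, 150.46], [-146.56, 146.56]. Speed limits (degrees/s): [147.25, 147.25, 180, 180, 180, 180].

INTERFACE

Orientations are given as [roll, pitch, yaw] about the fixed x, y, z axes, in that order (R = Rz(yaw) Ry(pitch) Rx(roll)).
In Python, from workcell import state, vision, job, env gives the robot as it stands.
- The arm moves only by the shell command python3 -m handwheel 'ROWS' [FORCE]. ROWS is JSON, a list of rows, each a list of 3 entries, a list of its own where there are three numbers: the finger opening in cm, from 0 to 9.12, then the shift along the tool's x, y, z in cm, then the turn about the tool's y in degrees. A call has 1 to 10 rows; each row is the pose to reach, as a shift and turn from the pose measured when the call began, along the tool's axes at that moment; what a row does not reach only later rows make up. A row lasts 1/10 s, in which the tool goes at most 50 mm and 8.59 degrees, less where a joint would pass 70% of its speed; a pose out of reach is approached as far as the arm can. A call with a gripper value outside its range is refused whole. The fingers move at their own pace and stop on an object; FORCE is the grip in N (left out, the last holds). Time passes only in rows, so rows that repeat a pose let the fingers close. It gives the time, the measured TCP pose, the force and the opening at its end, in the units of the state.
- state(): the state, without advancing time (a new reading comes with each control period).
- vision.grab_frame(name): name is "scene" or "top" or "wrist"; returns the picture (384x512x3 uint8, red, green, blue); there is no depth.
- vision.camera_model(name): a dict with "fov_y" (degrees; the focal length in pixels is half the picture's height over the tangent of half this angle, whatever the lens; pixels are square), "cx", "cy" (the principal point, pixels), "extrinsics" (4x4, takes a point from world to camera coordinates). Camera axes: x right, y up, looking along -z (the intrinsics and any distortion apply to the point x, -y, -z); pixel columns grow to the right and rows downward; lengths in mm; the calibration is good to about 2 mm. A picture is of the moment at which its call begins: read the wrist's pose just before it. camera_model takes no time and is no camera call; for the wrist camera it gives the pose at the moment of the call.
- job.job_done(): hands the job in, once; it reports no verdict.
The state is a dict: "time_s": time; "qpos": joint angles; "qvel": joint speeds; "effort": joint torques, N m; "ee_pos": TCP position; "ee_rot": TCP orientation; "force": force on the tool from outside, world axes, zero at the start; "torque": the same for the moment, N m; "gripper_width": finger opening in mm.
Only numpy, scipy, OpenCV 4.12 (cv2) and the standard library are available. Lean on these libraries where they do the work, as an engineer would, in place of code of your own. Each camera call takes 0.05 s, during which the arm holds its last target.

## Working session

There is one attempt and no reset: what is moved stays moved. The work goes in short steps, Python scripts to look and compute and a shell command to move; the robot and the scene stay as the last step left them, time stands still between calls to the robot, and variables do not carry over. Pictures are saved under pics/ and viewed, and the job is handed in when it is done.

```bash
ls; mkdir -p pics; python3 - <<'E'
from workcell import state, vision, job, env
import cv2
s=state();print(s['time_s'],s['ee_pos'],s['ee_rot'],s['force'],s['gripper_width'],env.grasp_offset)
for n in ['scene','top']:
    print(n,vision.camera_model(n))
    cv2.imwrite(f'pics/{n}0.png',vision.grab_frame(n)[:,:,::-1])
E
```

```text
pics
0.0 [ 186.06634594 -543.5395013   213.12714643] [-89.99756298   0.09961101 -71.10582998] [0.07962778 0.11447655 0.12691887] 91.32964654999425 18.8
scene {'fov_y': 45.952343515564095, 'cx': 256.88203035688673, 'cy': 190.05818075831218, 'extrinsics': array([[ 6.54661769e-01,  7.55730643e-01,  1.70048153e-02,
        -4.06048701e+02],
       [-4.75565483e-01,  3.94270570e-01,  7.86376620e-01,
         1.91064842e+02],
       [ 5.87584411e-01, -5.22897613e-01,  6.17513277e-01,
        -1.38166276e+03],
       [ 0.00000000e+00,  0.00000000e+00,  0.00000000e+00,
         1.00000000e+00]])}
top {'fov_y': 49.235521271753996, 'cx': 252.54180137395485, 'cy': 192.73427124966886, 'extrinsics': array([[-1.94683429e-02, -9.99711022e-01,  1.41016706e-02,
         3.08309730e+01],
       [ 9.82899890e-01, -1.65540383e-02,  1.83395119e-01,
        -5.78678217e+02],
       [-1.83108683e-01,  1.74309296e-02,  9.82938133e-01,
        -9.92075493e+02],
       [ 0.00000000e+00,  0.00000000e+00,  0.00000000e+00,
         1.00000000e+00]])}
```

View pics/scene0.png

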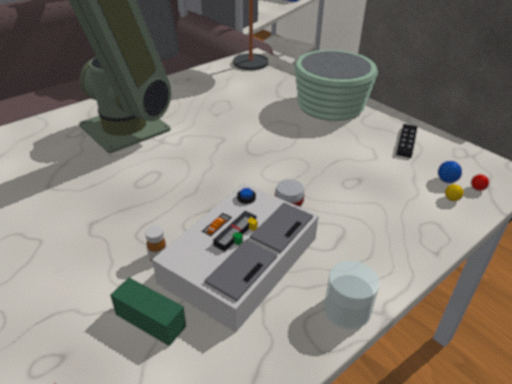

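View pics/top0.png

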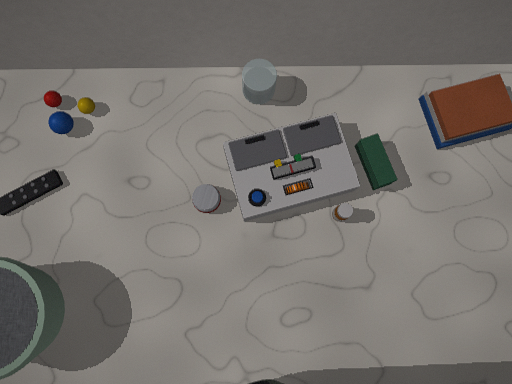

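```bash
python3 - <<'E'
import cv2
a=cv2.imread('pics/top0.png')[105:225,215:365]
cv2.imwrite('pics/top0c.png',cv2.resize(a,None,fx=5,fy=5,interpolation=cv2.INTER_CUBIC))
a=cv2.imread('pics/scene0.png')[170:330,140:330]
cv2.imwrite('pics/scene0c.png',cv2.resize(a,None,fx=3.7,fy=3.7,interpolation=cv2.INTER_CUBIC))
E
```

```text
(no output)
```

View pics/top0c.png

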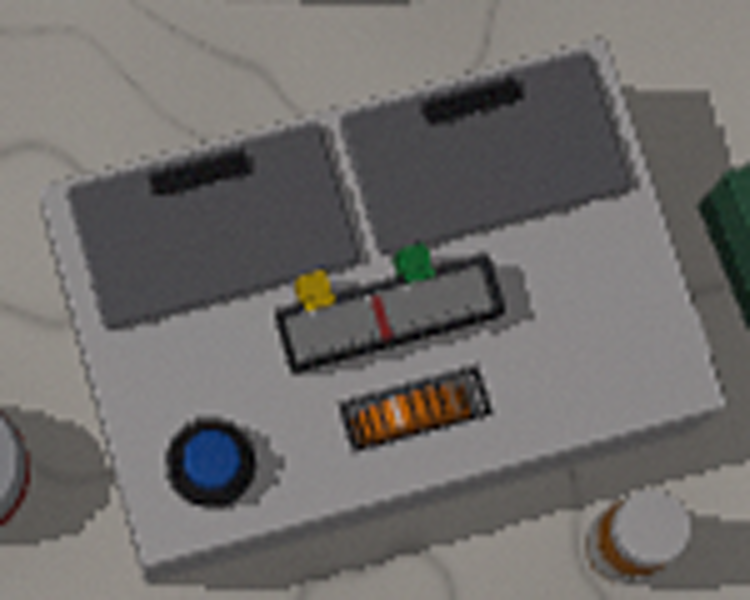

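View pics/scene0c.png

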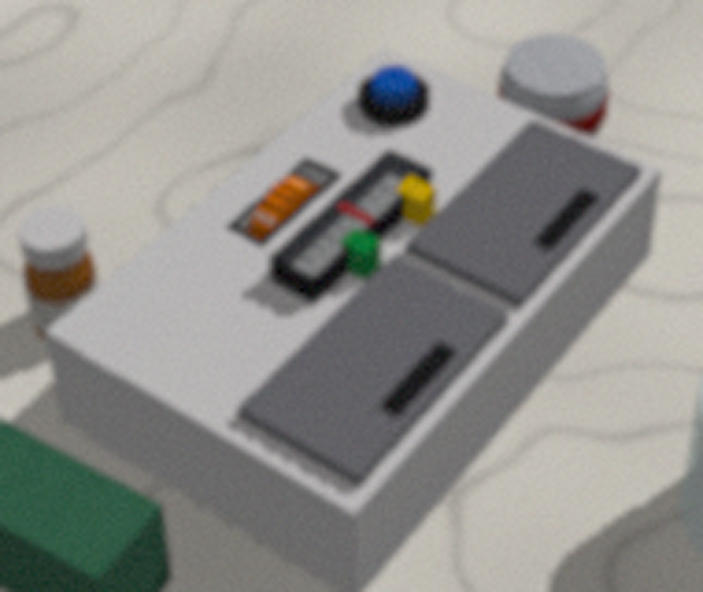

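```bash
cat > h.py <<'E'
import numpy as np
from scipy.optimize import least_squares
from workcell import vision
def proj(m,P):
    P=np.atleast_2d(P); E=m['extrinsics']; c=P@E[:3,:3].T+E[:3,3]
    f=192/np.tan(np.radians(m['fov_y']/2))
    return np.c_[m['cx']+f*c[:,0]/-c[:,2], m['cy']-f*c[:,1]/-c[:,2]]
def unproj(m,uv,z):
    E=m['extrinsics']; f=192/np.tan(np.radians(m['fov_y']/2))
    d=E[:3,:3].T@np.array([(uv[0]-m['cx'])/f,-(uv[1]-m['cy'])/f,-1]); o=-E[:3,:3].T@E[:3,3]
    return o+d*(z-o[2])/d[2]
def Rz(a): return np.array([[np.cos(a),-np.sin(a),0],[np.sin(a),np.cos(a),0],[0,0,1]])
E
python3 - <<'E'
from h import *
T=vision.camera_model('top');S=vision.camera_model('scene')
F=np.array([[100,150,70],[100,-150,70],[-100,-150,70],[-100,150,70],[-60,0,70],[-12,0,88]],float)
ut=(np.array([[47,187],[605,42],[722,405],[147,568],[415,408],[390,312]])+.5)/5-.5+[215,105]
Fs=np.array([[100,150,70],[100,-150,70],[-100,-150,70]],float)
us=(np.array([[658,178],[357,515],[52,335]])+.5)/3.7-.5+[140,170]
def w(p,F): return F@Rz(p[2]).T+[p[0],p[1],0]
rt=lambda p:proj(T,w(p,F))-ut
rs=lambda p:proj(S,w(p,Fs))-us
for n,fn in [('t',rt),('s',rs),('both',lambda p:np.r_[rt(p),rs(p)])]:
    r=least_squares(lambda p:fn(p).ravel(),[600,-60,0.2]);p=r.x
    print(n,p[:2],np.degrees(p[2]),np.round(fn(p),1).tolist())
for uv,z in [((381,318),82),((415,264),91),((315,291),91),((210,459),82),((415,408),74)]:
    q=unproj(T,(np.array(uv)+.5)/5-.5+[215,105],z); print(np.round(Rz(-p[2])@(q-[p[0],p[1],0]),1),q.round(1))
q=unproj(S,(np.array((357,213))+.5)/3.7-.5+[140,170],82);print('s pointer',Rz(-p[2])@(q-[p[0],p[1],0]))
q=unproj(S,(np.array((362,240))+.5)/3.7-.5+[140,170],91);print('s green',Rz(-p[2])@(q-[p[0],p[1],0]))
E
```

```text
t [647.50479559 -76.16784498] 14.395564786775315 [[-1.7, -0.1], [0.4, -0.8], [1.5, 0.6], [-0.7, 0.1], [0.1, 0.5], [0.4, -0.4]]
s [653.26498257 -73.69875012] 14.668425717415625 [[2.1, -2.3], [0.2, 1.1], [-2.0, -0.3]]
both [649.82043519 -74.80881998] 14.792751938035918 [[-2.4, -0.6], [-0.5, -2.0], [1.0, -0.8], [-0.9, -0.5], [-0.3, -0.5], [-0.2, -1.3], [0.5, -3.0], [-1.4, 0.2], [-3.4, -0.9]]
[-15.7   4.7  82. ] [633.5 -74.3  82. ]
[  3.9 -17.7  91. ] [658.1 -90.9  91. ]
[ 4.1 33.3 91. ] [645.3 -41.5  91. ]
[-60.4 104.9  82. ] [564.6  11.2  82. ]
[-62.    0.4  74. ] [589.7 -90.3  74. ]
s pointer [-12.08639147   6.39586399  82.        ]
s green [  8.38345974 -16.75371831  91.        ]
```

```bash
cat >> h.py <<'E'
from scipy.spatial.transform import Rotation as R
from workcell import state
def shift(tgt):
    s=state(); r=R.from_euler('xyz',s['ee_rot'],degrees=True)
    print('tool shift cm',(r.inv().apply(np.array(tgt)-s['ee_pos'])/10).round(2),'axes x,y,z\n',r.as_matrix().T.round(3))
E
python3 - <<'E'
from h import *
shift([590,-90,205]); shift([510,-130,205])
E
```

```text
tool shift cm [-29.83   0.87  52.9 ] axes x,y,z
 [[ 0.324 -0.946 -0.002]
 [-0.     0.001 -1.   ]
 [ 0.946  0.324  0.   ]]
tool shift cm [-28.64   0.87  44.04] axes x,y,z
 [[ 0.324 -0.946 -0.002]
 [-0.     0.001 -1.   ]
 [ 0.946  0.324  0.   ]]
```

```bash
python3 -m handwheel '[[0,[-2,0,4],0],[0,[-5,0,8],0],[0,[-7,0,13],1],[0,[-10,0,17],2],[0,[-12,0,22],3],[0,[-15,0,26],4],[0,[-17,0,31],4.3],[0,[-20,0,35],4.3],[0,[-22,0,40],4.3],[0,[-25,0,44],4.3]]' 20
python3 - <<'E'
from h import *
shift([585,-92,205]); print(state()['ee_rot'],state()['qpos'])
E
```

```text
time_s: 1.1
ee_pos: [514.3, -174.3, 213.3]
ee_rot: [-90.0, 0.1, -75.4]
force: [0.6, -0.4, 0.0]
gripper_width: 14.1
tool shift cm [-6.18  0.84  8.91] axes x,y,z
 [[ 0.252 -0.968 -0.001]
 [-0.     0.001 -1.   ]
 [ 0.968  0.252 -0.   ]]
[-9.00028251e+01  7.09137704e-02 -7.54067524e+01] [-1.99667761e+01  1.54819541e+01  9.38273926e+01  6.01669733e-02
  7.07332169e+01  5.54201003e+01]
```

```bash
python3 -m handwheel '[[0,[-2,0,3],0],[0,[-4,0,6],0],[0,[-6.2,0.8,8.9],0],[0,[-6.2,0.8,8.9],0],[0,[-6.2,0.8,8.9],0],[0,[-6.2,0.8,8.9],0]]'
python3 - <<'E'
from h import *
import cv2
print(vision.camera_model('wrist'))
a=vision.grab_frame('wrist')
cv2.imwrite('pics/w1.png',cv2.resize(a[:,:,::-1],None,fx=1.5,fy=1.5,interpolation=cv2.INTER_CUBIC))
a=vision.grab_frame('top')[:,:,::-1]
cv2.imwrite('pics/t1.png',cv2.resize(a[60:300,150:400],None,fx=2.4,fy=2.4,interpolation=cv2.INTER_CUBIC))
E
```

```text
time_s: 1.7
ee_pos: [584.2, -92.5, 205.3]
ee_rot: [-90.1, 0.1, -75.4]
force: [-0.2, 0.4, -0.0]
gripper_width: 0.6
{'fov_y': 67.4726315890947, 'cx': 256.92407735368727, 'cy': 188.66860644895397, 'extrinsics': array([[ 2.50814497e-01, -9.68034481e-01, -1.15382962e-03,
        -2.35254708e+02],
       [ 9.34602356e-01,  2.42462546e-01, -2.60250551e-01,
        -4.96478851e+02],
       [ 2.52211267e-01,  6.41962391e-02,  9.65540429e-01,
        -5.23397789e+02],
       [ 0.00000000e+00,  0.00000000e+00,  0.00000000e+00,
         1.00000000e+00]])}
```

View pics/w1.png

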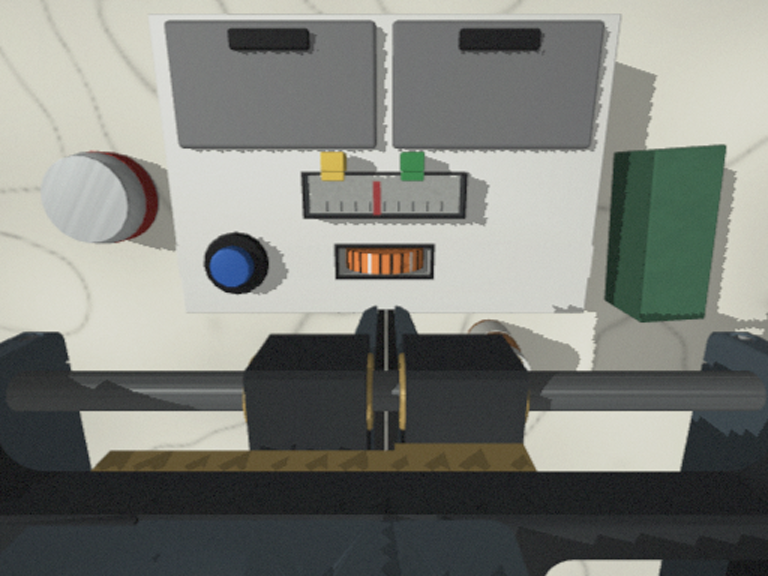

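View pics/t1.png

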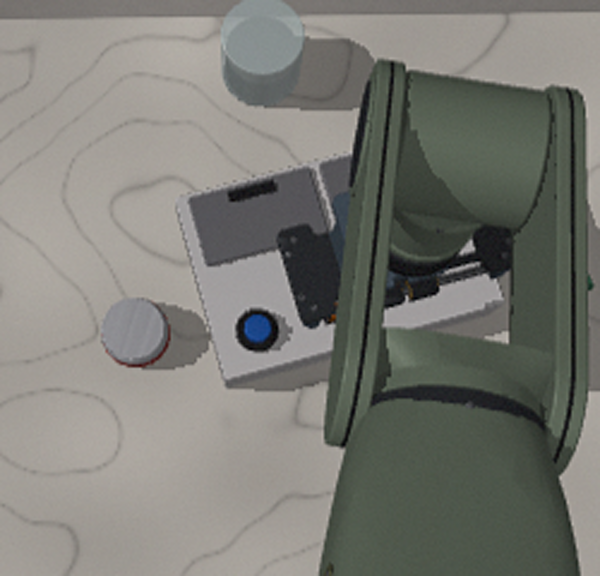

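```bash
python3 - <<'E'
from h import *
W=vision.camera_model('wrist')
F=np.array([[100,150,70],[100,-150,70],[-100,-150,70],[-100,150,70],[-50,33,70],[-50,-33,70],[-70,-33,70],[-70,33,70],[3,54,88],[3,-54,88],[-27,-54,88],[-27,54,88]],float)
u=(np.array([[149,14],[620,14],[586,312],[187,312],[335,244],[434,244],[434,278],[336,278],[302,172],[466,172],[467,217],[303,218]])+.5)/1.5-.5
def w(p,F): return F@Rz(p[2]).T+[p[0],p[1],0]
fn=lambda p:proj(W,w(p,F))-u
r=least_squares(lambda p:fn(p).ravel(),[600,-60,0.2],loss='soft_l1');p=r.x
print(p[:2],np.degrees(p[2]),np.round(fn(p),1).tolist())
np.save('pose.npy',p)
for n,uv,z in [('ptr tip',(377,182),81),('ptr end',(377,214),81),('green',(412,160),91),('greenbase',(412.5,180),88),('yellow',(333,160),91),('button',(232,267),80),('wheel',(384,261),76)]:
    q=unproj(W,(np.array(uv)+.5)/1.5-.5,z); print(n,np.round(Rz(-p[2])@(q-[p[0],p[1],0]),1),q.round(1))
E
python3 - <<'E'
import cv2
a=cv2.imread('pics/w1.png')[140:290,290:480]
cv2.imwrite('pics/w1c.png',cv2.resize(a,None,fx=4,fy=4,interpolation=cv2.INTER_CUBIC))
E
```

```text
[649.22180902 -74.91056151] 14.627671411926533 [[-1.7, -0.6], [2.1, -1.6], [-0.2, 0.7], [-1.0, 1.3], [2.9, 2.5], [-1.9, 2.3], [-2.4, -2.3], [2.8, -2.2], [-0.3, 0.0], [1.6, -0.3], [-0.5, 0.8], [0.6, 0.4]]
ptr tip [-3.7  5.3 81. ] [644.3 -70.7  81. ]
ptr end [-24.8   5.5  81. ] [623.8 -75.8  81. ]
green [ 10.2 -17.2  91. ] [663.5 -89.   91. ]
greenbase [ -2.2 -17.9  88. ] [651.6 -92.8  88. ]
yellow [10.4 33.  91. ] [650.9 -40.3  91. ]
button [-61.8 108.   80. ] [562.2  14.   80. ]
wheel [-58.6   0.9  76. ] [592.3 -88.8  76. ]
```

View pics/w1c.png

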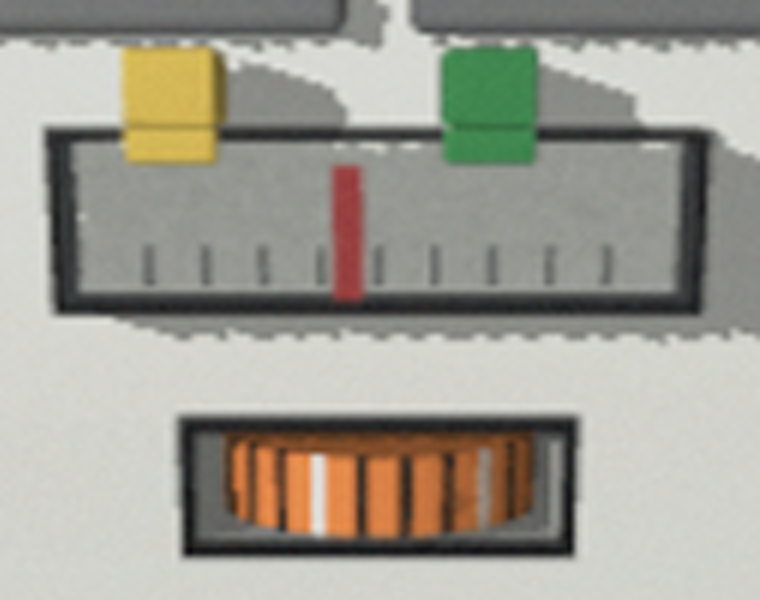

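```bash
python3 - <<'E'
from h import *
p=np.load('pose.npy')
q=Rz(p[2])@[-60,9,0]+[p[0],p[1],0]; print(q)
shift([q[0],q[1],90]);shift([q[0],q[1],84])
E
```

```text
[588.89373967 -81.3544771    0.        ]
tool shift cm [-0.99 11.56  0.74] axes x,y,z
 [[ 0.251 -0.968 -0.001]
 [-0.     0.001 -1.   ]
 [ 0.968  0.251 -0.   ]]
tool shift cm [-0.98 12.16  0.74] axes x,y,z
 [[ 0.251 -0.968 -0.001]
 [-0.     0.001 -1.   ]
 [ 0.968  0.251 -0.   ]]
```

```bash
python3 -m handwheel '[[0,[-0.5,4,0.4],0],[0,[-1,8,0.74],0],[0,[-1,10,0.74],0],[0,[-1,11.1,0.74],0],[0,[-1,11.56,0.74],0],[0,[-1,11.9,0.74],0],[0,[-1,12.0,0.74],0],[0,[-1,12.0,0.74],0]]'
python3 - <<'E'
from h import *
import cv2
s=state();print(s['ee_pos'],s['force'])
a=vision.grab_frame('wrist')
cv2.imwrite('pics/w2.png',cv2.resize(a[:,:,::-1],None,fx=1.5,fy=1.5,interpolation=cv2.INTER_CUBIC))
E
```

```text
time_s: 2.6
ee_pos: [589.4, -81.4, 86.6]
ee_rot: [-89.9, 0.0, -75.5]
force: [-0.4, -0.5, 1.4]
gripper_width: 0.6
[589.44507682 -81.43122708  86.61832273] [-0.39279357 -0.49226104  1.379507  ]
```

View pics/w2.png

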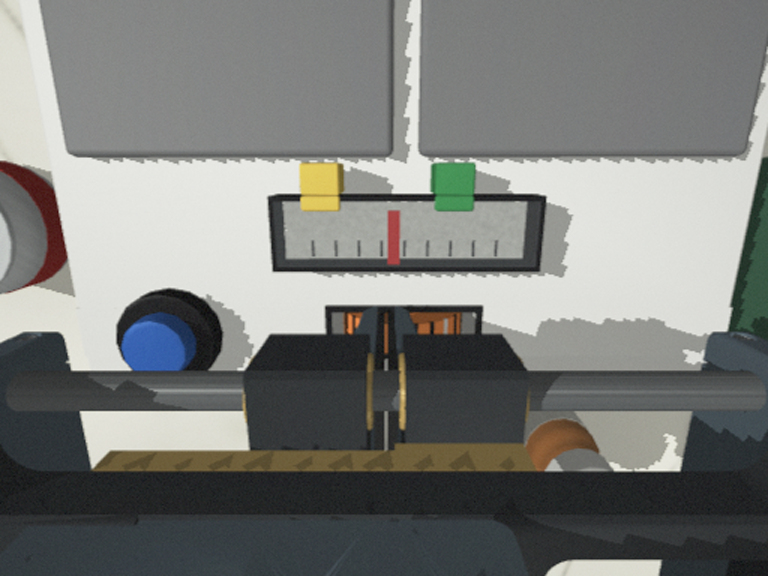

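```bash
for i in 1; do python3 -m handwheel '[[0,[0,0.1,0],0],[0,[0,0.2,0],0],[0,[0,0.3,0],0],[0,[0,0.3,0],0]]'; done
```

```text
time_s: 3.05
ee_pos: [589.3, -81.3, 83.5]
ee_rot: [-89.9, 0.0, -75.5]
force: [0.1, -0.4, 0.6]
gripper_width: 0.5
```

```bash
python3 -m handwheel '[[0,[0,0.05,0],0],[0,[0,0.1,0],0],[0,[0,0.1,0],0]]'
```

```text
time_s: 3.35
ee_pos: [589.3, -81.3, 82.3]
ee_rot: [-89.9, 0.0, -75.5]
force: [0.6, 0.2, 0.4]
gripper_width: 0.3
```

```bash
python3 -m handwheel '[[0,[0,0.05,0],0],[0,[0,0.1,0],0],[0,[0,0.1,0],0]]'
```

```text
time_s: 3.65
ee_pos: [589.2, -81.3, 81.2]
ee_rot: [-89.9, 0.0, -75.5]
force: [-0.3, 0.3, -0.2]
gripper_width: 0.3
```

```bash
python3 -m handwheel '[[0,[0,0.05,0],0],[0,[0,0.1,0],0],[0,[0,0.1,0],0]]'
```

```text
time_s: 3.95
ee_pos: [589.1, -81.3, 80.2]
ee_rot: [-90.0, 0.0, -75.5]
force: [-0.2, -0.2, -0.2]
gripper_width: 0.3
```

```bash
python3 -m handwheel '[[0,[0,0.05,0],0],[0,[0,0.1,0],0],[0,[0,0.1,0],0]]'
```

```text
time_s: 4.25
ee_pos: [589.2, -81.3, 79.3]
ee_rot: [-89.9, 0.0, -75.5]
force: [-0.5, -0.1, 0.4]
gripper_width: 0.6
```

```bash
python3 -m handwheel '[[0,[0,0.05,0],0],[0,[0,0.1,0],0],[0,[0,0.1,0],0]]'
```

```text
time_s: 4.55
ee_pos: [589.3, -81.3, 78.6]
ee_rot: [-89.9, 0.0, -75.5]
force: [-1.8, 0.4, 3.7]
gripper_width: 0.8
```

```bash
python3 -m handwheel '[[0,[0,0.04,0],0],[0,[0,0.04,0],0]]'
```

```text
time_s: 4.75
ee_pos: [589.3, -81.3, 78.5]
ee_rot: [-89.9, 0.0, -75.5]
force: [-0.9, 0.6, 3.9]
gripper_width: 0.5
```

```bash
python3 -m handwheel '[[0,[0,0.07,0],0],[0,[0,0.07,0],0]]'
```

```text
time_s: 4.95
ee_pos: [589.3, -81.3, 78.2]
ee_rot: [-89.9, 0.0, -75.5]
force: [-1.5, 0.6, 5.8]
gripper_width: 0.5
```

```bash
python3 -m handwheel '[[0,[0.1,0.05,0],0],[0,[0.2,0.05,0],0],[0,[0.3,0.05,0],0],[0,[0.4,0.05,0],0],[0,[0.4,0.05,0],0]]'
python3 - <<'E'
from h import *
import cv2
a=vision.grab_frame('wrist')
cv2.imwrite('pics/w3.png',cv2.resize(a[100:240,150:400,::-1],None,fx=3,fy=3,interpolation=cv2.INTER_CUBIC))
E
```

```text
time_s: 5.45
ee_pos: [590.3, -84.9, 78.3]
ee_rot: [-89.9, 0.0, -75.5]
force: [-3.2, 1.7, 6.5]
gripper_width: 0.6
```

View pics/w3.png

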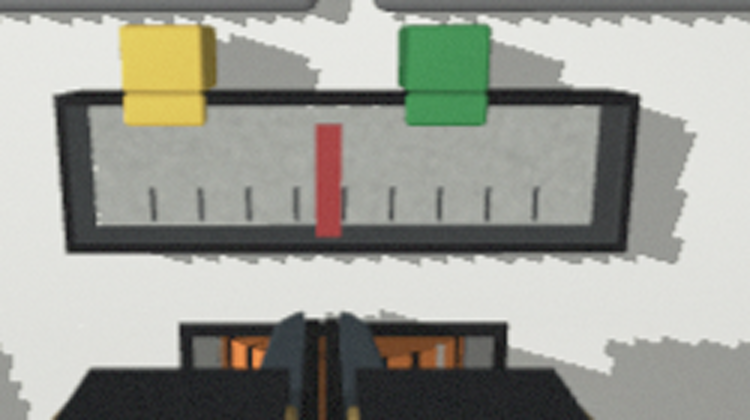

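```bash
python3 -m handwheel '[[0,[0.1,0.05,0],0],[0,[0.2,0.05,0],0],[0,[0.3,0.05,0],0],[0,[0.4,0.05,0],0],[0,[0.5,0.05,0],0],[0,[0.5,0.05,0],0]]'
```

```text
time_s: 6.1
ee_pos: [591.5, -89.4, 78.3]
ee_rot: [-89.9, 0.1, -75.5]
force: [-1.9, 1.6, 8.1]
gripper_width: 0.5
```

```bash
python3 -m handwheel '[[0,[0.1,0.02,0],0],[0,[0.2,0.02,0],0],[0,[0.3,0.02,0],0],[0,[0.4,0.02,0],0],[0,[0.5,0.02,0],0],[0,[0.5,0.02,0],0]]'
```

```text
time_s: 6.7
ee_pos: [592.7, -93.9, 78.4]
ee_rot: [-89.9, 0.1, -75.5]
force: [-1.6, 1.1, 6.4]
gripper_width: 0.4
```

```bash
python3 -m handwheel '[[0,[0.1,0.03,0],0],[0,[0.2,0.03,0],0],[0,[0.3,0.03,0],0],[0,[0.4,0.03,0],0],[0,[0.5,0.03,0],0],[0,[0.5,0.03,0],0]]'
python3 - <<'E'
from h import *
import cv2
a=vision.grab_frame('wrist')
cv2.imwrite('pics/w4.png',cv2.resize(a[100:240,150:400,::-1],None,fx=3,fy=3,interpolation=cv2.INTER_CUBIC))
E
```

```text
time_s: 7.3
ee_pos: [593.9, -98.6, 78.3]
ee_rot: [-89.9, 0.1, -75.5]
force: [-2.0, 0.5, 4.9]
gripper_width: 0.8
```

View pics/w4.png

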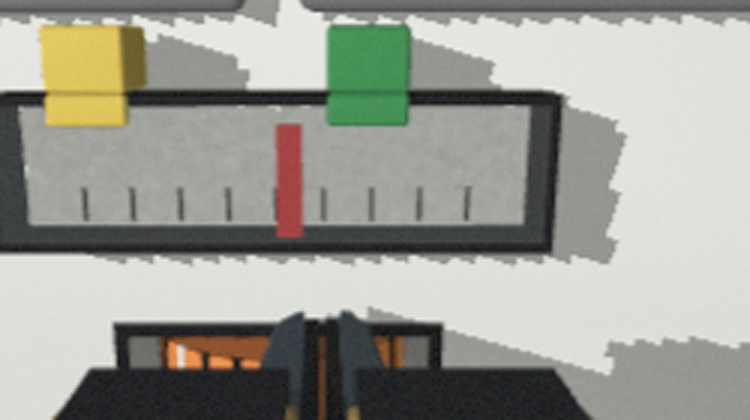

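```bash
python3 -m handwheel '[[0,[0,-0.3,0],0],[0,[0,-0.6,0],0],[0,[-0.8,-0.6,0],0],[0,[-1.5,-0.6,0],0],[0,[-1.9,-0.5,0],0],[0,[-1.9,-0.3,0],0],[0,[-1.9,-0.15,0],0],[0,[-1.9,-0.15,0],0]]'
```

```text
time_s: 8.15
ee_pos: [589.0, -80.3, 79.4]
ee_rot: [-89.9, 0.1, -75.5]
force: [-0.2, 0.3, 0.5]
gripper_width: 0.5
```

```bash
python3 -m handwheel '[[0,[0,0.05,0],0],[0,[0,0.1,0],0],[0,[0,0.14,0],0],[0,[0,0.14,0],0]]'
```

```text
time_s: 8.55
ee_pos: [589.2, -80.4, 78.5]
ee_rot: [-89.9, 0.1, -75.5]
force: [-1.1, -0.2, 3.8]
gripper_width: 0.2
```

```bash
python3 -m handwheel '[[0,[0,0.07,0],0],[0,[0,0.07,0],0],[0,[0.1,0.07,0],0],[0,[0.2,0.07,0],0],[0,[0.3,0.07,0],0],[0,[0.4,0.07,0],0],[0,[0.4,0.07,0],0]]'
```

```text
time_s: 9.25
ee_pos: [590.2, -83.9, 78.4]
ee_rot: [-89.8, 0.2, -75.6]
force: [-1.3, 1.8, 6.8]
gripper_width: 0.6
```

```bash
python3 -m handwheel '[[0,[0.1,0.04,0],0],[0,[0.2,0.04,0],0],[0,[0.3,0.04,0],0],[0,[0.4,0.04,0],0],[0,[0.5,0.04,0],0],[0,[0.5,0.04,0],0]]'
```

```text
time_s: 9.85
ee_pos: [591.4, -88.5, 78.5]
ee_rot: [-89.8, 0.2, -75.6]
force: [-1.9, 1.4, 5.3]
gripper_width: 0.6
```

```bash
python3 -m handwheel '[[0,[0.1,0.03,0],0],[0,[0.2,0.03,0],0],[0,[0.3,0.03,0],0],[0,[0.4,0.03,0],0],[0,[0.5,0.03,0],0],[0,[0.5,0.03,0],0]]'
```

```text
time_s: 10.45
ee_pos: [592.5, -93.1, 78.5]
ee_rot: [-89.8, 0.2, -75.6]
force: [-1.5, 1.7, 4.9]
gripper_width: 0.6
```

```bash
python3 -m handwheel '[[0,[0.1,0.04,0],0],[0,[0.2,0.04,0],0],[0,[0.3,0.04,0],0],[0,[0.4,0.04,0],0],[0,[0.5,0.04,0],0],[0,[0.5,0.04,0],0]]'
```

```text
time_s: 11.05
ee_pos: [593.8, -97.8, 78.4]
ee_rot: [-89.8, 0.2, -75.6]
force: [-0.9, 1.5, 4.2]
gripper_width: 0.4
```

```bash
python3 -m handwheel '[[0,[0,-0.3,0],0],[0,[0,-0.6,0],0],[0,[-0.8,-0.6,0],0],[0,[-1.5,-0.6,0],0],[0,[-1.9,-0.5,0],0],[0,[-1.9,-0.3,0],0],[0,[-1.9,-0.15,0],0],[0,[-1.9,-0.15,0],0]]'
python3 - <<'E'
from h import *
import cv2
a=vision.grab_frame('wrist')
cv2.imwrite('pics/w5.png',cv2.resize(a[100:240,150:400,::-1],None,fx=3,fy=3,interpolation=cv2.INTER_CUBIC))
import pickle; pickle.dump(vision.camera_model('wrist'),open('w5.pkl','wb'))
E
```

```text
time_s: 11.85
ee_pos: [588.9, -79.4, 79.6]
ee_rot: [-89.8, 0.2, -75.6]
force: [1.0, -0.6, -0.4]
gripper_width: 0.6
```

View pics/w5.png

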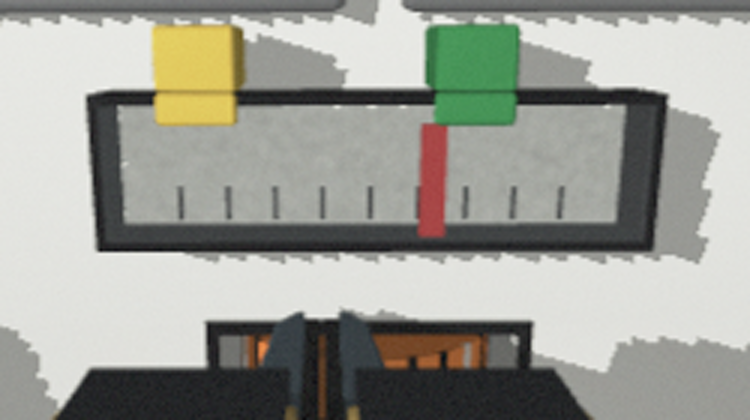

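```bash
cat > m.py <<'E'
import sys,pickle
from h import *
p=np.load('pose.npy');W=pickle.load(open(sys.argv[1],'rb'))
for a in sys.argv[2:]:
    c,r,z=map(float,a.split(','))
    q=unproj(W,((c+.5)/3-.5+150,(r+.5)/3-.5+100),z); print(a,np.round(Rz(-p[2])@(q-[p[0],p[1],0]),1))
E
python3 m.py w5.pkl 433,125,81 432,235,81 435,110,88 516,110,88 155,110,88 236,110,88 98,250,88 654,250,88 88,95,88 666,95,88
```

```text
433,125,81 [ -3.3 -10.6  81. ]
432,235,81 [-25.3 -11.   81. ]
435,110,88 [  0.2 -10.   88. ]
516,110,88 [  0.1 -25.1  88. ]
155,110,88 [ 0.4 42.1 88. ]
236,110,88 [ 0.3 27.  88. ]
98,250,88 [-26.4  54.7  88. ]
654,250,88 [-26.8 -53.2  88. ]
88,95,88 [ 3.2 54.4 88. ]
666,95,88 [  2.7 -52.6  88. ]
```

```bash
python3 -m handwheel '[[0,[0,0.05,0],0],[0,[0,0.1,0],0],[0,[0,0.14,0],0],[0,[0,0.14,0],0]]'
```

```text
time_s: 12.3
ee_pos: [589.2, -79.7, 78.7]
ee_rot: [-89.8, 0.2, -75.6]
force: [-1.2, -1.0, 3.2]
gripper_width: 0.6
```

```bash
python3 -m handwheel '[[0,[0,0.07,0],0],[0,[0,0.07,0],0],[0,[0.1,0.07,0],0],[0,[0.2,0.07,0],0],[0,[0.3,0.07,0],0],[0,[0.4,0.07,0],0],[0,[0.4,0.07,0],0]]'
```

```text
time_s: 13.0
ee_pos: [590.2, -83.2, 78.4]
ee_rot: [-89.8, 0.3, -75.6]
force: [-1.2, 2.1, 5.8]
gripper_width: 0.2
```

```bash
python3 -m handwheel '[[0,[0.1,0.04,0],0],[0,[0.2,0.04,0],0],[0,[0.3,0.04,0],0],[0,[0.4,0.04,0],0],[0,[0.5,0.04,0],0],[0,[0.5,0.04,0],0]]'
```

```text
time_s: 13.6
ee_pos: [591.4, -87.8, 78.4]
ee_rot: [-89.8, 0.3, -75.6]
force: [-2.4, 0.7, 6.0]
gripper_width: 0.7
```

```bash
python3 -m handwheel '[[0,[0.1,0.04,0],0],[0,[0.2,0.04,0],0],[0,[0.3,0.04,0],0],[0,[0.4,0.04,0],0],[0,[0.5,0.04,0],0],[0,[0.5,0.04,0],0]]'
python3 - <<'E'
from h import *
import cv2
a=vision.grab_frame('wrist')
cv2.imwrite('pics/w6.png',cv2.resize(a[100:240,150:400,::-1],None,fx=3,fy=3,interpolation=cv2.INTER_CUBIC))
import pickle; pickle.dump(vision.camera_model('wrist'),open('w6.pkl','wb'))
E
```

```text
time_s: 14.2
ee_pos: [592.6, -92.4, 78.4]
ee_rot: [-89.8, 0.3, -75.6]
force: [-1.5, 1.0, 5.7]
gripper_width: 0.6
```

View pics/w6.png

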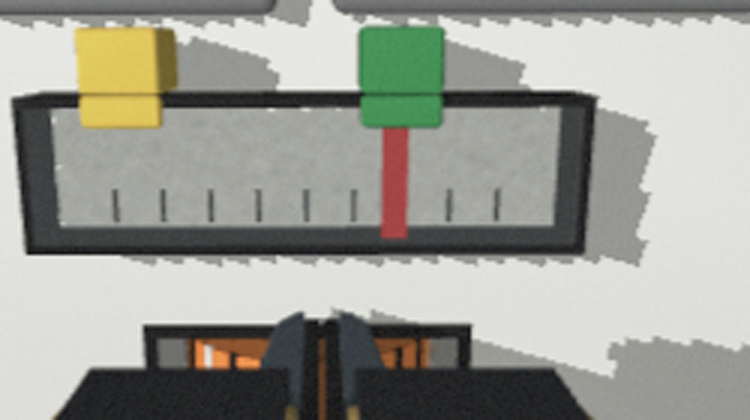

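```bash
python3 m.py w6.pkl 395,130,81 394,235,81 360,112,88 442,112,88
```

```text
395,130,81 [ -3.9 -16.5  81. ]
394,235,81 [-24.7 -16.7  81. ]
360,112,88 [ 0.2 -9.5 88. ]
442,112,88 [  0.1 -24.6  88. ]
```

```bash
python3 -m handwheel '[[0,[0,-0.3,0],0],[0,[0,-1,0],0],[0,[0,-3,0],0],[0,[0,-4,0],0],[0,[0,-4,0],0]]'
python3 - <<'E'
from h import *
p=np.load('pose.npy')
q=Rz(p[2])@[-60,105,0]+[p[0],p[1],0]; print(q)
shift([q[0],q[1],110]); shift([q[0]-40,q[1]+30,130])
import cv2,pickle
a=vision.grab_frame('wrist')
cv2.imwrite('pics/w7.png',cv2.resize(a[:,:,::-1],None,fx=1.5,fy=1.5,interpolation=cv2.INTER_CUBIC))
pickle.dump(vision.camera_model('wrist'),open('w7.pkl','wb'))
E
```

```text
time_s: 14.75
ee_pos: [593.7, -93.0, 120.1]
ee_rot: [-89.6, 0.2, -75.6]
force: [0.3, -0.4, -0.1]
gripper_width: 0.7
[564.65021734  11.53390552   0.        ]
tool shift cm [-10.84   1.05  -0.23] axes x,y,z
 [[ 0.248 -0.969 -0.004]
 [ 0.006  0.006 -1.   ]
 [ 0.969  0.248  0.008]]
tool shift cm [-14.74  -0.96  -3.35] axes x,y,z
 [[ 0.248 -0.969 -0.004]
 [ 0.006  0.006 -1.   ]
 [ 0.969  0.248  0.008]]
```

View pics/w7.png

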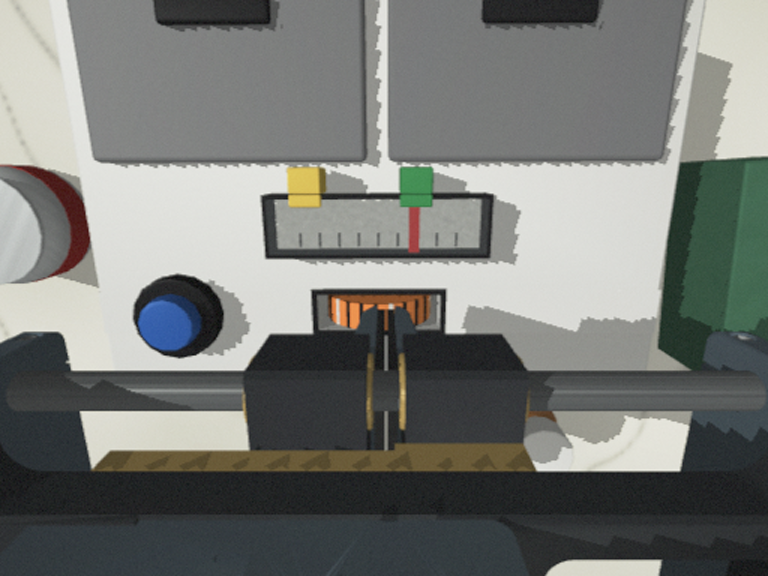

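```bash
python3 - <<'E'
from h import *
import pickle
p=np.load('pose.npy');W=pickle.load(open('w7.pkl','rb'))
for z in (80,84,88,92):
    q=unproj(W,(324.5*0+169.5/1.5-.5,324.5/1.5-.5),z);print(z,(Rz(-p[2])@(q-[p[0],p[1],0])).round(1))
q=unproj(W,(416.5/1.5-.5,198/1.5),88);print((Rz(-p[2])@(q-[p[0],p[1],0])).round(1))
q=unproj(W,(414.5/1.5-.5,215/1.5),81);print((Rz(-p[2])@(q-[p[0],p[1],0])).round(1))
E
python3 -m handwheel '[[0,[-3,0,0],0],[0,[-6,0,-0.1],0],[0,[-9,0.2,-0.2],0],[0,[-10.8,0.6,-0.2],0],[0,[-10.8,1.2,-0.2],0],[0,[-10.8,1.2,-0.2],0]]'
```

```text
80 [-63.3 109.9  80. ]
84 [-61.9 107.7  84. ]
88 [-60.4 105.6  88. ]
92 [-59.  103.4  92. ]
[  0.5 -16.6  88. ]
[ -8.  -16.2  81. ]
time_s: 15.4
ee_pos: [563.3, 11.3, 106.0]
ee_rot: [-89.8, 0.3, -75.6]
force: [-0.4, 0.2, 0.4]
gripper_width: 0.2
```

```bash
python3 -m handwheel '[[0,[0,0.5,0.1],0],[0,[0,0.9,0.1],0],[0,[0,1.2,0.1],0],[0,[0,1.4,0.1],0],[0,[0,1.4,0.1],0]]'
```

```text
time_s: 15.9
ee_pos: [564.3, 11.1, 91.9]
ee_rot: [-89.9, 0.3, -75.6]
force: [-0.4, -1.8, 1.5]
gripper_width: 0.7
```

```bash
python3 -m handwheel '[[0,[0,0.1,0],0],[0,[0,0.2,0],0],[0,[0,0.3,0],0],[0,[0,0.3,0],0]]'
```

```text
time_s: 16.3
ee_pos: [564.3, 11.1, 89.0]
ee_rot: [-89.9, 0.2, -75.6]
force: [-0.3, -1.0, 3.0]
gripper_width: 0.6
```

```bash
python3 -m handwheel '[[0,[0,0.1,0],0],[0,[0,0.2,0],0],[0,[0,0.3,0],0],[0,[0,0.3,0],0]]'
```

```text
time_s: 16.7
ee_pos: [564.3, 11.2, 86.3]
ee_rot: [-89.8, 0.2, -75.6]
force: [-1.6, 0.7, 5.6]
gripper_width: 0.7
```

```bash
python3 -m handwheel '[[0,[0,0.07,0],0],[0,[0,0.1,0],0],[0,[0,0.1,0],0]]'
```

```text
time_s: 17.0
ee_pos: [564.4, 11.1, 86.2]
ee_rot: [-89.8, 0.2, -75.6]
force: [-2.6, -0.0, 9.4]
gripper_width: -0.0
```

```bash
python3 -m handwheel '[[0,[0,0.07,0],0],[0,[0,0.1,0],0],[0,[0,0.1,0],0]]'
```

```text
time_s: 17.3
ee_pos: [564.4, 11.1, 86.2]
ee_rot: [-89.8, 0.2, -75.6]
force: [-3.4, -0.9, 11.1]
gripper_width: 0.4
```

```bash
python3 -m handwheel '[[0,[0,0.1,0],0],[0,[0,0.15,0],0],[0,[0,0.15,0],0]]'
python3 - <<'E'
from h import *
import cv2
print(state()['force'])
a=vision.grab_frame('wrist')
cv2.imwrite('pics/w8.png',cv2.resize(a[:,:,::-1],None,fx=1.5,fy=1.5,interpolation=cv2.INTER_CUBIC))
E
python3 -m handwheel '[[0,[0,-0.3,0],0],[0,[0,-1,0],0],[0,[0,-3,0],0],[0,[0,-6,0],0],[0,[0,-9,-2],0],[0,[0,-9,-6],0],[0,[0,-9,-7],0],[0,[0,-9,-7],0]]'
python3 - <<'E'
from h import *
import cv2
print(state()['force'])
for n in ['wrist','scene']:
    a=vision.grab_frame(n)
    cv2.imwrite(f'pics/{n}9.png',cv2.resize(a[:,:,::-1],None,fx=1.5,fy=1.5,interpolation=cv2.INTER_CUBIC))
E
```

```text
time_s: 17.6
ee_pos: [564.4, 11.1, 86.2]
ee_rot: [-89.8, 0.2, -75.6]
force: [-4.6, 1.2, 12.7]
gripper_width: 0.4
[-4.5810265   1.18755771 12.67253855]
time_s: 18.45
ee_pos: [495.1, -6.9, 175.9]
ee_rot: [-89.8, 0.2, -75.6]
force: [0.5, 1.3, -0.2]
gripper_width: 0.4
[ 0.482802    1.27173405 -0.23139284]
```

View pics/w8.png

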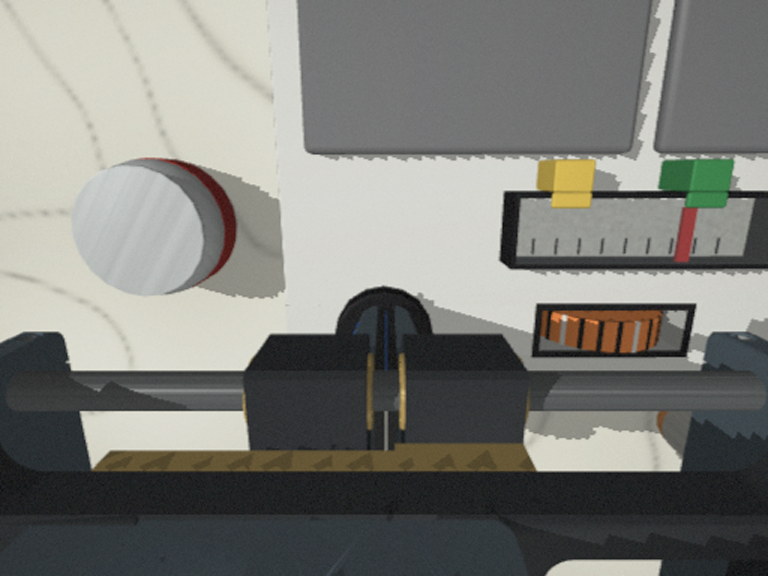

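View pics/wrist9.png

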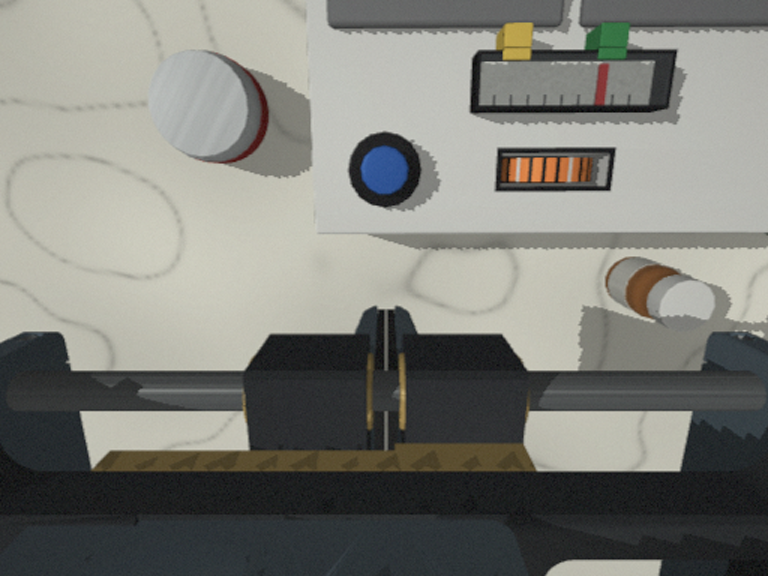

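View pics/scene9.png

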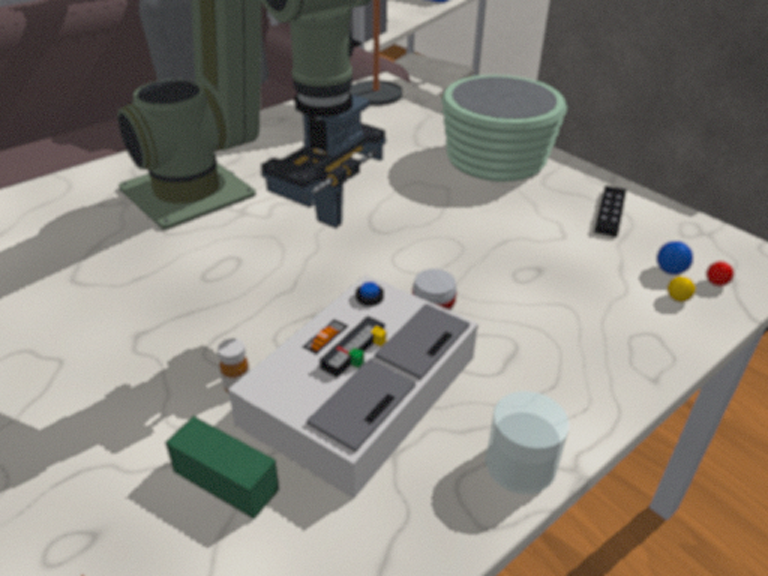

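```bash
python3 -c "
from workcell import job
print(job.job_done())"
```

```text
the job is handed in; nothing more can be done
None
```

I rolled the wheel in three gentle fingertip strokes until the red pointer stood beside the green clip. Then I let go and pressed the blue start button down to its stop and released it. I handed the job in at about 18.5 s with the arm clear of everything.

- **Wheel:** The fingertip felt the rim at about z = 79 mm. The highest force reading while rolling was about 8 N, against the 14 N limit.
- **Pointer:** After I let go, the wrist camera put the pointer at feeder y of about -16.2 mm and the green clip at about -16.6 mm. That is within the clip's width, which spans 7.5 mm either side of its centre.
- **Button:** It went from about z = 92 mm to a hard stop at 86.2 mm, close to its full 6 mm of travel. The force rose to about 13 N with no further movement, against the 35 N limit. The button looked up again in the last picture.
- **Other items:** The pill bottle, food can and carton looked upright and unmoved in the last pictures, though I did not measure their positions.
- **One disagreement:** My camera estimate of the button top was about 88 mm, 4 mm lower than where I felt it. I relied on the contact force instead.

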